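# Present the notched filter plate to the label reader

## Task

Take the glass plate with the notched corner out of the blue rack, holding it by its upper edge and only on the clear glass, and show the bare back of its frosted end to the label reader's lens, roughly facing it, about 16 cm in front of the lens and centred, for a second. Then turn it round and present the label on that same frosted end in the same place, label up, square to the lens, long edges level, and finish while still holding it there, still and clear of everything else. Leave the spare plates and the other things on the bench undisturbed.

Things in the scene. Friction and masses are not known exactly. Their poses are not given: they have to be found in the camera images.
- plate: The glass plate to present: 110 mm long (x), 8 mm thick (y), 60 mm tall (z), 0.13 kg, on a long edge in one of the rack's three slots. Origin at the centre of its underside. Frosted white from x = +20 to +55 mm, the rest clear. Keep the fingers off the frosted end: pads centred at x = 0 are fine. The yellow label with black bars is on the frosted end's +y face only; the -y face is bare.
- plate_notch (a point): Inner corner of the plate's notch, at x +41, y 0, z +46 mm of the plate's frame. The notch is a 14 mm square cut out of the upper corner of the frosted end, its edges painted orange. With the notch at the top left, the label faces you. The spare plates have neither notch nor label.
- plate_label (a point): Centre of the label, on the plate's +y face at x +37.5, y +4, z +24 mm of the plate's frame (same axes). The bare back is the other face at that x and z.
- rack: Blue plastic rack, fixed, at any yaw: base 120 x 200 x 12 mm, three slots along its x at y = -70, 0 and +70 mm. Origin at the centre of its underside. Plates stand on the base (12 mm above the bench; their upper edges 72 mm above it), 1 mm loose between ribs whose tops are 27 mm above the bench.
- spare_a: Spare plate without notch, 110 x 8 x 60 mm, in another slot of the rack; frame as for the plate. Leave it in place.
- spare_b: Spare plate without notch, 110 x 8 x 60 mm, in another slot of the rack; frame as for the plate. Leave it in place.
- focus: Frame of the label reader's head. Origin: the focus, an empty point in the air 160 mm in front of the lens, where the middle of the label belongs. z points to the lens, 45 degrees up and roughly away from the robot; y is level; x points 45 degrees down and away from the robot. White head, 60 x 60 mm, z +175 to +240 mm; black lens tube of 22 mm radius with red glass, z +159 to +176 mm.
- focus_lens (a point): Centre of the lens's red glass, at z +160 mm of the focus frame (same axes). A plate squarely shown has its y axis along the focus z (label to the lens) or against it (back to the lens), its x axis along the focus y either way, and its upper edge uppermost (plate z against focus x).
- reader: The stand of the label reader, fixed: dark base 120 x 140 x 18 mm, origin at the centre of its underside, a steel mast of 11 mm radius at x = +35 mm, 468 mm tall, carrying the head towards -x. The focus is at x -153, z +257 mm.
- amber_bottle: Amber bottle, 64 mm across, 130 mm tall, origin at the centre of its underside. Leave it alone.
- beaker: Glass beaker, 76 mm across, 85 mm tall, origin at the centre of its underside. Leave it alone.
- jar: White jar with blue cap, 68 mm across, 85 mm tall, origin at the centre of its underside. Leave it alone.
- flask: Blue insulated flask, 84 mm across, 134 mm tall, origin at the centre of its underside. Leave it alone.
Not all that is in view belongs to the job. Of the things that look like the rack, the larger one is meant.

How it is judged:
On the way:
1. the bare back of the frosted end is shown to the lens (within about 34 degrees) at the reader's focus (x of plate_label in the frame of focus between -0.025 and 0.025 m and y of plate_label in the frame of focus between -0.025 and 0.025 m and z of plate_label in the frame of focus between -0.04 and 0.04 m and angle between the y axis of plate and the z axis of focus, either way round below 0.6 rad and angle between the x axis of plate and the y axis of focus, either way round below 0.6 rad and angle between plate's own y axis and vertical above 1.94 rad and angle between plate's own z axis and vertical below 1.2 rad and contact force between the fingers and plate above 1 N and linear speed of plate below 0.04 m/s and x of the grasp point in the frame of plate below 0.018 m), for 0.5 s.
At the end, for the whole second after the job is handed in: After the back was shown for 0.5 s, the fingers alone hold the plate still by its clear glass: label within 25 mm across and 40 mm in depth of the focus, facing up and within 17 degrees of square to the lens, long edges within 17 degrees of level, upper edge uppermost (x of plate_label in the frame of focus between -0.025 and 0.025 m and y of plate_label in the frame of focus between -0.025 and 0.025 m and z of plate_label in the frame of focus between -0.04 and 0.04 m and angle between the y axis of plate and the z axis of focus, either way round below 0.3 rad and angle between the x axis of plate and the y axis of focus, either way round below 0.3 rad and angle between plate's own y axis and vertical below 1.2 rad and angle between plate's own z axis and vertical below 1.2 rad and contact force between the fingers and plate above 1 N and linear speed of plate below 0.04 m/s and x of the grasp point in the frame of plate below 0.018 m and height (world z) of plate above 0.08 m and contact force between plate and reader below 0.3 N and contact force between plate and rack below 0.3 N and angular speed of plate below 0.3 rad/s); the arm keeps its last pose, push and grip.
It fails at once if a spare plate is disturbed (moved over 25 mm) (distance of any of spare_a, spare_b from where it was at the start of the episode above 0.025 m).
It fails at once if the bottle, beaker, jar or flask is disturbed (moved over 25 mm) (distance of any of amber_bottle, beaker, jar, flask from where it was at the start of the episode above 0.025 m).
It also fails if it takes over 46 s, if anything falls off the work surface, if the arm or the gripper's body presses on something with over 40 N, if the wrist force passes 120 N, or if a joint passes its speed limit or range.

## Robot

A 6-joint arm with a two-finger parallel gripper is mounted at the origin on the work surface. World frame = base frame: x ahead of the robot, y to its left, z up, the work surface at z = 0. Lengths are in m, angles in rad, forces in N, time in s.
With the tool pointing down it reaches from about 0.4 to 0.825 m from the base axis. Payload 7 kg.
Tool frame: the origin (TCP) lies midway between the tips of the shut fingers; the grasp point (between the pads) lies 19 mm behind it (grip_point_offset is the distance from the TCP to the grasp point, in m); z points along the fingers, y is the line along which they close (so a half turn about z gives the same grasp; the last joint's range is limited). The gripper opens to 88 mm and grips with 3 to 60 N. Pads are 19 mm wide; open, the fingers measure 130 mm over their backs; the gripper's body (78 mm by 193 mm) begins 47 mm behind the grasp point.
Start: joints at [-0.843, 0.359, 0.012, 0, -1.224, -0.288], TCP at [0.287, -0.611, 0.227] pointing down, gripper open.
Joint ranges: [-3.07, 3.07], [-1.43, 2.12], [-1.02, 1.25], [-3.03, 1.67], [-3.05, -0], [-3.03, 3.03]. Speed limits (rad/s): [2.39, 2.39, 3.01, 3.14, 3.14, 3.14].

## Interface

Orientations are given as [roll, pitch, yaw] about the fixed x, y, z axes, in that order (R = Rz(yaw) Ry(pitch) Rx(roll)).
In Python, from station import get_state, grab_frame, camera_params, job_done, grip_point_offset gives the robot as it stands.
- The arm moves only by the shell command python3 -m creep 'ROWS' [FORCE]. ROWS is JSON, a list that holds one entry, the list of rows, each a list of 7 numbers: the finger opening in cm, from 0 to 8.76, then the shift along the tool's x, y, z in cm, then the turn, a rotation vector about the tool's x, y, z in rad. In form: [[[fingers, tx, ty, tz, wx, wy, wz], ...]]. A call has 1 to 20 rows; each row is the pose to reach, as a shift and turn from the pose commanded when the call began, along the tool's axes at that moment; what a row does not reach only later rows make up. A row lasts 1/8 s, in which the tool goes at most 62.5 mm and 10.7 degrees, less where a joint would pass 70% of its speed; a pose out of reach is approached as far as the arm can. A call with a gripper value outside its range is refused whole. The fingers move at their own pace and stop on an object; FORCE is the grip in N (left out, the last holds). Time passes only in rows, so rows that repeat a pose let the fingers close. It gives the time, the measured TCP pose, the force, the opening and the grip force at its end, in the units of the state.
- get_state(): the state, without advancing time (a new reading comes with each control period).
- grab_frame(name): name is "scene" or "top"; returns the picture (384x512x3 uint8, blue, green, red); there is no depth.
- camera_params(name): a dict with "vertical_fov" (degrees; the focal length in pixels is half the picture's height over the tangent of half this angle, whatever the lens; pixels are square), "cx", "cy" (the principal point, pixels), "k1" (the pictures are not rectified: a ray, as slopes to the right and down, at radius r is drawn at 1 + k1 r^2 times it, then the intrinsics apply), "view" (4x4, takes a point from world to camera coordinates). Camera axes: x right, y down, z forward; pixel columns grow to the right and rows downward; lengths in m; the calibration is good to about 2 mm. A picture is of the moment at which its call begins. camera_params takes no time and is no camera call.
- job_done(): hands the job in; it is judged then, once.
The state is a dict: "t": time; "q": joint angles; "qd": joint speeds; "joint_efforts": joint torques, N m; "eef_pos": TCP position; "ee_rot": TCP orientation; "force": force on the tool from outside, world axes, zero at the start; "moment": the same for the moment, N m; "width": finger opening in m; "gripper_force": force on a finger pad.
Only numpy, scipy, OpenCV 4.12 (cv2) and the standard library are available. Lean on these libraries where they do the work, as an engineer would, in place of code of your own. Each camera call takes 0.05 s, during which the arm holds its last target. There are 200 camera calls.

## Working session

There is one attempt and no reset: what is moved stays moved. The work goes in short steps, Python scripts to look and compute and a shell command to move; the robot and the scene stay as the last step left them, time stands still between calls to the robot, and variables do not carry over. Pictures are saved under pics/ and viewed, at most 10 in all, crops included, and the job is handed in when it is done.

```bash
mkdir -p pics; ls; python3 - <<'E'
from station import *
import cv2
for n in ("scene","top"):
    cv2.imwrite(f"pics/{n}0.png",cv2.resize(grab_frame(n),(800,600),interpolation=cv2.INTER_CUBIC)); print(camera_params(n))
print(get_state(), grip_point_offset)
E
```

```text
pics
{'vertical_fov': 42.86658686990094, 'cx': 259.9309572702173, 'cy': 188.48985675548911, 'k1': 0.03743591477809396, 'view': array([[-0.14731839,  0.98885658, -0.0214467 ,  0.06380585],
       [ 0.64187553,  0.07908351, -0.76271987, -0.1833669 ],
       [-0.75252448, -0.12612878, -0.6463733 ,  2.25877644],
       [ 0.        ,  0.        ,  0.        ,  1.        ]])}
{'vertical_fov': 53.386884708491046, 'cx': 252.71701318781223, 'cy': 188.04787268467882, 'k1': -0.11125166025452002, 'view': array([[ 0.01667037, -0.99982523, -0.00846173,  0.02195845],
       [-0.9844927 , -0.01493545, -0.17478859,  0.60210187],
       [ 0.17463166,  0.01124431, -0.98456963,  1.56488836],
       [ 0.        ,  0.        ,  0.        ,  1.        ]])}
{'t': 0.1, 'q': array([-8.42868841e-01,  3.59318367e-01,  1.11599050e-02, -3.09543497e-04,
       -1.22411802e+00, -2.88128369e-01]), 'qd': array([ 1.57926466e-05, -1.01357098e-03,  3.02184826e-04,  7.99471269e-04,
       -2.64353953e-05,  2.17851357e-03]), 'joint_efforts': array([-3.85595748e-03, -5.84161484e+01,  2.93750399e+01,  7.01546386e+00,
        1.02156086e-02, -6.72681563e-05]), 'eef_pos': array([ 0.28719094, -0.61037006,  0.2257183 ]), 'ee_rot': array([ 3.14009082e+00, -1.41624890e-04, -2.70189882e+00]), 'force': array([ 0.00965823, -0.08261401, -0.15536659]), 'moment': array([0.0050981 , 0.05589081, 0.01332749]), 'gripper_force': 0.0, 'width': 0.08758476979783632} 0.0188
```

View pics/scene0.png

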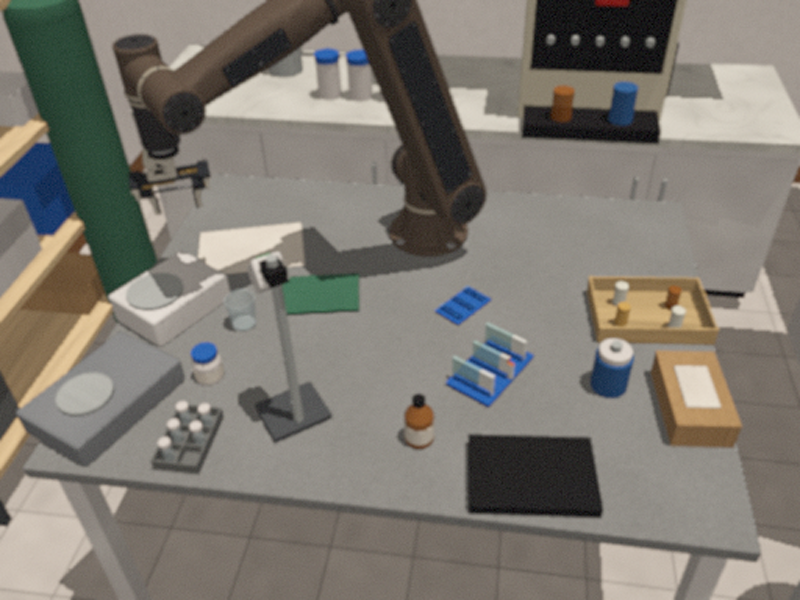

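View pics/top0.png

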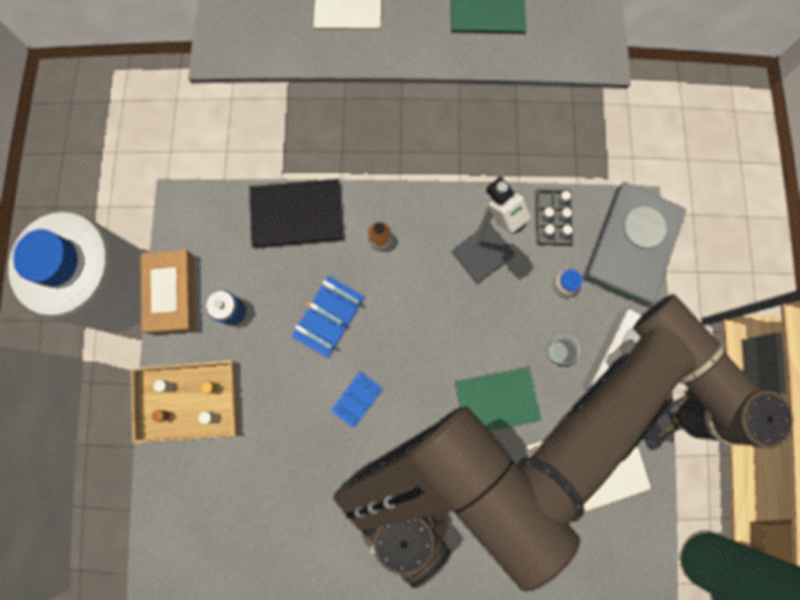

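The scene view shows the rack near (490,362), the reader near (295,410) and its head at (268,272). In the top view the rack is at (330,316), with an orange notch near (310,303) on the middle plate. Next I'll enlarge these areas.

```bash
python3 - <<'E'
from station import *
import cv2, numpy as np
t=grab_frame("top"); s=grab_frame("scene")
Z=lambda im,x,y,w,h,f:cv2.resize(im[y:y+h,x:x+w],None,fx=f,fy=f,interpolation=cv2.INTER_CUBIC)
a=Z(t,180,170,60,64,9); b=Z(s,280,200,66,60,8)
cv2.imwrite("pics/racktop.png",a); cv2.imwrite("pics/rackscene.png",b)
# reader: top and scene side by side
c=Z(t,280,105,70,80,5); d=Z(s,150,155,70,130,4)
H=max(c.shape[0],d.shape[0]); P=lambda i:cv2.copyMakeBorder(i,0,H-i.shape[0],0,0,cv2.BORDER_CONSTANT)
cv2.imwrite("pics/reader.png",np.hstack([P(c),P(d)]))
E
```

```text
(no output)
```

View pics/racktop.png

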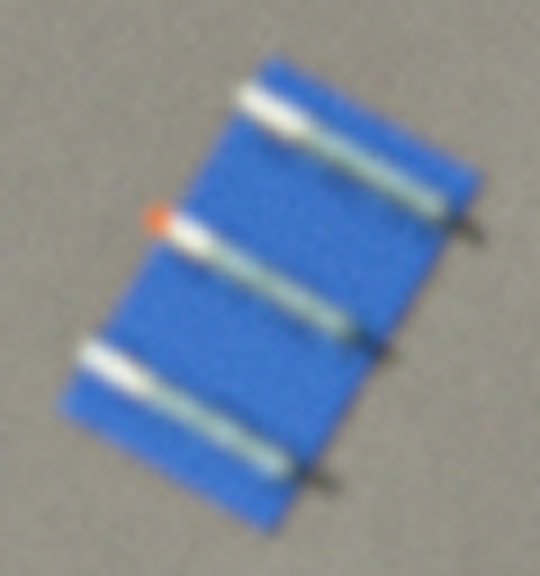

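View pics/rackscene.png

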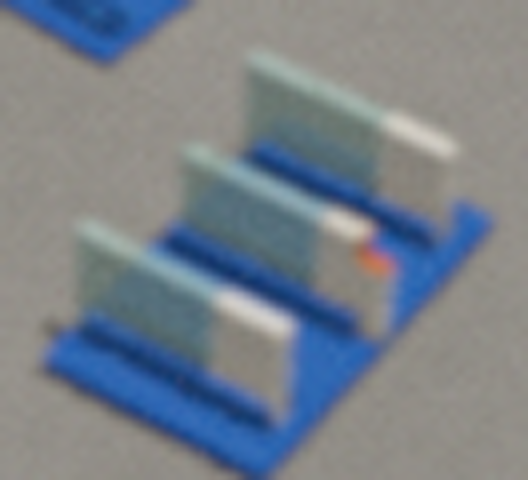

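View pics/reader.png

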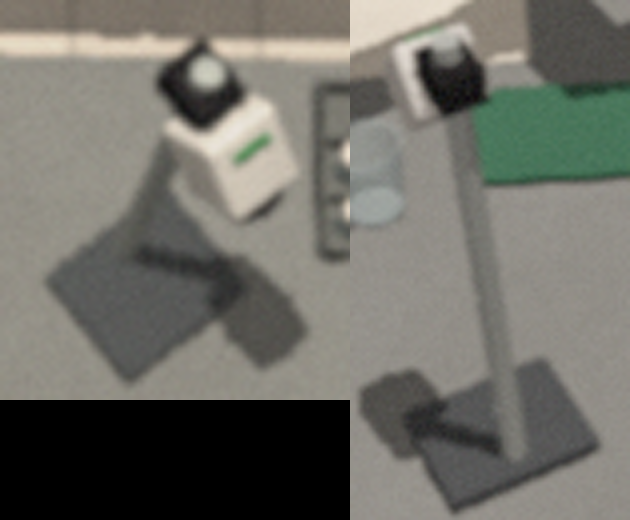

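```bash
cat >v.py <<'E'
from station import *
import numpy as np
from scipy.optimize import least_squares
from scipy.spatial.transform import Rotation as R
C={n:camera_params(n) for n in("scene","top")}
def proj(n,p):
    c=C[n];q=(c["view"]@np.append(p,1))[:3];s=q[:2]/q[2];s=s*(1+c["k1"]*(s@s))
    return s*(192/np.tan(np.radians(c["vertical_fov"]/2)))+[c["cx"],c["cy"]]
def un(u,f,o): return (np.array(u)+.5)/f-.5+o
def fit(obs,x0):
    f=lambda v:np.concatenate([proj(n,np.append(v[:2]+R.from_euler('z',v[2]).as_matrix()[:2,:2]@np.array(p[:2]),p[2]))-u for n,u,p in obs])
    r=least_squares(f,x0,loss='soft_l1');print(r.x.round(4));print(r.fun.reshape(-1,2).round(1).tolist());return r.x
E
python3 - <<'E'
from v import *
T=lambda u:("top",un(u,9,[180,170])); S=lambda u:("scene",un(u,8,[280,200]))
# rough: invert top at z
def ground(n,u,z):
    return least_squares(lambda v:proj(n,[v[0],v[1],z])-u,[.5,0]).x
for u,z in [((158,220),.058),((352,335),.072),((212,250),.072),((275,55),.012),((482,178),.012),((272,530),.012),((62,400),.012)]: print(u,ground(*T(u),z).round(4))
# plate frame (x along plate to frosted). rack assumed aligned w/ plate, middle slot
obs=[(*T((158,220)),(.048,0,.058)),(*T((355,337)),(-.055,0,.072)),(*T((212,250)),(.02,0,.072)),
 (*T((240,90)),(.055,.07,.072)),(*T((450,215)),(-.055,.07,.072)),(*T((80,350)),(.055,-.07,.072)),(*T((295,474)),(-.055,-.07,.072)),
 (*T((275,55)),(.06,.1,.012)),(*T((482,178)),(-.06,.1,.012)),(*T((272,530)),(-.06,-.1,.012)),(*T((62,400)),(.06,-.1,.012)),
 (*S((492,213)),(.06,-.1,.012)),(*S((190,146)),(-.055,0,.072)),(*S((325,215)),(.02,0,.072)),(*S((250,52)),(-.055,-.07,.072)),(*S((83,222)),(-.055,.07,.072)),(*S((218,292)),(.02,.07,.072)),(*S((388,118)),(.02,-.07,.072))]
for y in(1,-1):
    fit([(a,b,(p[0],y*p[1],p[2])) for a,b,p in obs],[.6,.15,.5 if y>0 else 1.0])
T=lambda u:("top",un(u,5,[280,105])); S=lambda u:("scene",un(np.array(u)-[350,0],4,[150,155]))
for u,z in [((47,285),.018),((130,382),.018),((135,250),.018),((207,72),.468)]: print(u,ground(*T(u),z).round(4))
for u,z in [((598,447),.018),((545,360),.018),((512,455),.018),((447,52),.468)]: print(u,ground(*S(u),z).round(4))
E
```

```text
(158, 220) [0.5717 0.2661]
(352, 335) [0.5171 0.1716]
(212, 250) [0.5557 0.2381]
(275, 55) [0.6612 0.2196]
(482, 178) [0.602  0.1171]
(272, 530) [0.4305 0.2129]
(62, 400) [0.4908 0.3162]
[ 0.5439  0.2151 -0.9837]
[[21.4, 0.6], [-21.7, 0.3], [9.4, 0.3], [4.7, -0.1], [-40.9, -0.1], [40.1, -1.3], [-6.3, -0.8], [-0.2, 0.2], [-46.6, 1.1], [0.7, 0.8], [47.7, 0.1], [-55.1, -2.8], [23.4, 1.2], [-11.4, -1.0], [6.2, 1.4], [47.0, 3.9], [11.9, 1.9], [-28.6, -0.8]]
[0.5432 0.2157 1.0572]
[[2.0, 1.2], [0.6, 0.0], [1.2, 0.7], [-0.3, 0.1], [-1.3, -0.8], [-0.0, -0.3], [-1.5, -0.7], [0.2, 0.3], [0.6, 0.3], [0.1, 0.9], [-0.2, 1.2], [-0.1, 0.6], [-2.1, -0.5], [-1.7, -0.5], [0.9, 1.0], [0.3, 0.8], [0.9, 1.1], [0.7, 0.9]]
(47, 285) [ 0.7282 -0.1253]
(130, 382) [ 0.6425 -0.1975]
(135, 250) [ 0.7612 -0.203 ]
(207, 72) [ 0.7598 -0.1918]
(598, 447) [ 0.7441 -0.1231]
(545, 360) [ 0.6494 -0.1941]
(512, 455) [ 0.7624 -0.1952]
(447, 52) [ 0.7721 -0.188 ]
```

```bash
cat >>v.py <<'E'
def focus(v):
    c,s=np.cos(v[2]),np.sin(v[2]);k=.5**.5
    p=np.array([v[0]-.153*c,v[1]-.153*s,.257])
    z=np.array([c*k,s*k,k]);x=np.array([c*k,s*k,-k]);return p,np.column_stack([x,np.cross(z,x),z])
E
python3 - <<'E'
from v import *
import cv2
T=lambda u:("top",un(u,9,[180,170])); S=lambda u:("scene",un(u,8,[280,200]))
pl=fit([(*T((355,337)),(-.055,0,.072)),(*T((212,250)),(.02,0,.072)),(*T((172,228)),(.041,0,.072)),
 (*S((185,150)),(-.055,0,.072)),(*S((325,215)),(.02,0,.072)),(*S((371,236)),(.041,0,.072)),(*S((390,335)),(.055,.0,.014))],[.543,.2157,1.057])
T=lambda u:("top",un(u,5,[280,105])); S=lambda u:("scene",un(np.array(u)-[350,0],4,[150,155]))
rd=fit([(*T((47,285)),(.06,.07,.018)),(*T((130,382)),(-.06,.07,.018)),(*T((135,250)),(.035,0,.018)),(*T((207,72)),(.035,0,.468)),(*S((598,447)),(.06,.07,.018)),(*S((545,360)),(-.06,.07,.018)),(*S((512,455)),(.035,0,.018)),(*S((447,52)),(.035,0,.468)),
 (*S((455,510)),(.06,-.07,0))],[.737,-.216,.68])
p,F=focus(rd);print(p,F)
out=[]
for n,o,sz,f in(("top",(180,95),(190,140),4),("scene",(150,150),(200,140),4)):
    im=grab_frame(n);im=cv2.resize(im[o[1]:o[1]+sz[1],o[0]:o[0]+sz[0]],None,fx=f,fy=f,interpolation=cv2.INTER_CUBIC)
    def L(A,c):
        A=[((proj(n,a)-o+.5)*f-.5).astype(int).tolist() for a in A]
        cv2.polylines(im,[np.array(A)],True,c,1)
    box=lambda z:[p+F@[a,b,z] for a,b in((.03,.03),(-.03,.03),(-.03,-.03),(.03,-.03))]
    L(box(.175),(0,0,255));L(box(.24),(0,255,0))
    def W(v,q):return np.append(np.array(v[:2])+R.from_euler('z',v[2]).as_matrix()[:2,:2]@q[:2],q[2])
    L([W(rd,q) for q in((.06,.07,.018),(-.06,.07,.018),(-.06,-.07,.018),(.06,-.07,.018))],(255,255,0))
    L([W(pl,q) for q in((-.055,0,.012),(.055,0,.012),(.055,0,.058),(.041,0,.058),(.041,0,.072),(-.055,0,.072))],(0,0,255))
    cv2.imwrite(f"pics/ov_{n}.png",im)
E
```

```text
[0.5454 0.222  1.0839]
[[-0.7, -0.8], [-0.4, 0.2], [-0.3, 0.3], [-0.0, -0.2], [0.1, -0.0], [-0.6, -0.3], [-0.7, 0.2]]
[ 0.7333 -0.215   0.66  ]
[[-0.5, -2.1], [-0.2, -0.1], [-2.1, 0.0], [0.5, -0.3], [0.5, -1.4], [-0.2, -1.3], [0.6, -0.3], [-0.8, -2.5], [-0.7, 2.4]]
[ 0.61248316 -0.30882012  0.257     ] [[ 0.55859188 -0.6131478   0.55859188]
 [ 0.43356097  0.78996821  0.43356097]
 [-0.70710678  0.          0.70710678]]
```

View pics/ov_top.png

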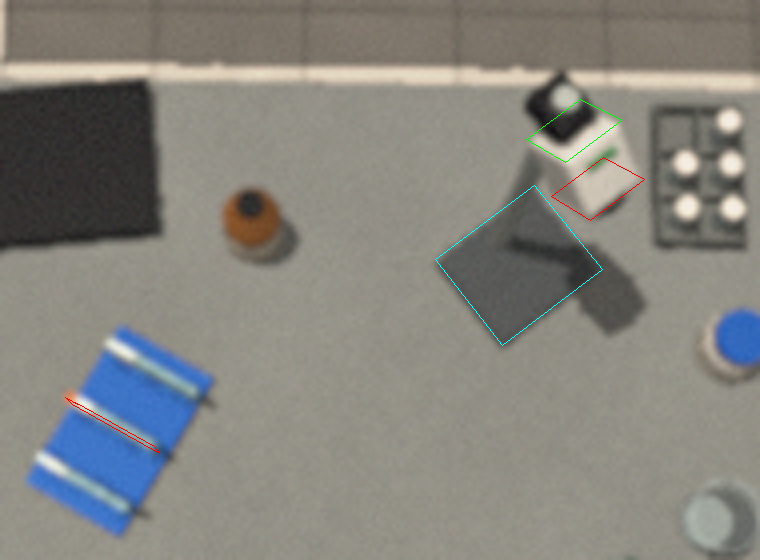

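View pics/ov_scene.png

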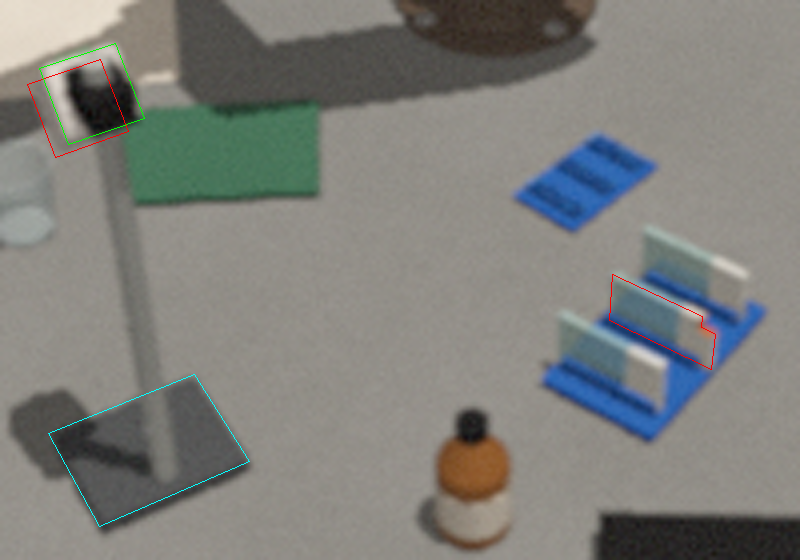

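The overlays fit within about 1 px. The plate is in the middle slot at (0.545, 0.222), its x-axis yaw is about 1.065, and its back faces the scene camera. The reader's yaw is about 0.66, which puts the focus at (0.612, -0.309, 0.257).

```bash
cat >>v.py <<'E'
PL=np.array([.545,.2215,.012]);PY=1.065
RD=np.array([.7333,-.215,.66])
RP=R.from_euler('z',PY).as_matrix()
A=np.diag([-1,1,-1.])   # tool axes in plate frame: R_tool = R_plate@A
GX=-.005; 
def go(p,Rm,s=None):
    s=s or get_state();R0=R.from_euler('xyz',s['ee_rot']).as_matrix()
    print('shift cm',(100*R0.T@(p-s['eef_pos'])).round(2),'rot',R.from_matrix(R0.T@Rm).as_rotvec().round(3))
E
python3 - <<'E'
from v import *
go(PL+RP@[GX,0,.19],RP@A)
E
```

```text
shift cm [-58.34  64.03   2.45] rot [ 0.001  0.    -0.625]
```

```bash
python3 -m creep '[[[4,-29,32,-4,0.3,0.3,-0.3],[4,-29,32,-4,0.3,0.3,-0.3],[4,-29,32,-4,0.3,0.3,-0.3],[4,-29,32,-4,0.3,0.3,-0.3],[4,-29,32,-4,0.3,0.3,-0.3],[4,-29,32,-4,0.3,0.3,-0.3],[4,-29,32,-4,0.3,0.3,-0.3],[4,-29,32,-4,0.3,0.3,-0.3],[4,-29,32,-4,0.3,0.3,-0.3]]]'
cat >log.py <<'E'
import pickle,os
from station import get_state
s=get_state();L=pickle.load(open('l.p','rb')) if os.path.exists('l.p') else []
L.append(s);pickle.dump(L,open('l.p','wb'));print(s['q'].round(3),len(L))
E
python3 log.py; python3 -c "
from v import *
go(PL+RP@[GX,0,.19],RP@A)"
```

```text
t: 1.42
eef_pos: [0.4135, -0.1975, 0.2664]
ee_rot: [-2.882, -0.337, -2.44]
force: [0.7, 0.3, 0.3]
width: 0.04
gripper_force: 0.0
[ 0.308 -0.035 -0.605  0.391 -1.238 -1.306] 1
shift cm [-36.68  21.02 -11.82] rot [-0.193 -0.378 -0.315]
```

```bash
python3 -m creep '[[[4,-36.7,21,-11.8,-0.193,-0.378,-0.315],[4,-36.7,21,-11.8,-0.193,-0.378,-0.315],[4,-36.7,21,-11.8,-0.193,-0.378,-0.315],[4,-36.7,21,-11.8,-0.193,-0.378,-0.315]]]'; python3 log.py
python3 -m creep '[[[4,-14,8.5,-4.5,-0.09,-0.18,-0.15],[4,-14,8.5,-4.5,-0.09,-0.18,-0.15]]]'; python3 log.py;  python3 -c "
from v import *
go(PL+RP@[GX,0,.19],RP@A)"
```

```text
t: 1.92
eef_pos: [0.4884, 0.0371, 0.2304]
ee_rot: [-3.141, 0.004, -2.082]
force: [1.4, -1.0, 0.2]
width: 0.04
gripper_force: 0.0
[ 0.477  0.045 -0.38  -0.002 -1.142 -0.987] 2
t: 2.17
eef_pos: [0.4832, 0.1582, 0.263]
ee_rot: [3.064, 0.188, -1.936]
force: [1.0, 0.1, 0.1]
width: 0.0405
gripper_force: 0.0
[ 0.56   0.034 -0.255 -0.19  -1.184 -0.854] 3
shift cm [-6.35 -4.01  7.13] rot [0.091 0.183 0.147]
```

```bash
python3 -m creep '[[[4,-6.3,-4,7.1,0.091,0.183,0.147],[4,-6.3,-4,7.1,0.091,0.183,0.147],[4,-6.3,-4,7.1,0.091,0.183,0.147]]]'; python3 log.py
cat >>v.py <<'E'
import pickle
E=lambda a,t:R.from_euler(a,t).as_matrix()
def orient(q,s4): return E('z',q[0])@E('y',q[1]-q[2])@E('x',s4*q[3])@E('y',-q[4])@E('x',-q[5])
def pos(v,q,s4):
    a1,h1,l2x,l2z,l3x,l3y,l3z,l4y,l4z,t,tz=v
    p=E('y',-q[4])@[t,0,tz]+[0,l4y,l4z]
    p=E('x',s4*q[3])@p+[l3x,l3y,l3z]
    p=E('y',-q[2])@p+[l2x,0,l2z]
    return E('z',q[0])@(E('y',q[1])@p+[a1,0,h1])
Q0=dict(q=np.array([-.843,.3593,.0112,-.0003,-1.2241,-.2881]),eef_pos=np.array([.28719,-.61037,.22572]),ee_rot=np.array([3.14009,-.00014,-2.7019]))
def kin():
    L=[Q0]+pickle.load(open('l.p','rb'))
    for s4 in(1,-1):
        Ms=[orient(l['q'],s4).T@R.from_euler('xyz',l['ee_rot']).as_matrix() for l in L]
        M=R.from_matrix(Ms).mean().as_matrix();e=max(R.from_matrix(m.T@M).magnitude() for m in Ms)
        if e<.03: break
    pri=np.array([0,.3,0,.45,.4,-.15,0,0,0,.25,0])
    r=least_squares(lambda v:np.concatenate([np.ravel([pos(v,l['q'],s4)-l['eef_pos'] for l in L])*300,(v-pri)*.3]),pri)
    res=np.ravel([pos(r.x,l['q'],s4)-l['eef_pos'] for l in L])
    return s4,M,e,r.x,np.abs(res).max()
LO=np.array([-3.07,-1.43,-1.02,-3.03,-3.05,-3.03]);HI=np.array([3.07,2.12,1.25,1.67,0,3.03])
def ik(K,p,Rm,seed):
    s4,M,_,v,_=K
    f=lambda q:np.concatenate([(pos(v,q,s4)-p)*5,R.from_matrix((orient(q,s4)@M).T@Rm).as_rotvec()])
    best=None
    rng=np.random.default_rng(0)
    for k in range(25):
        r=least_squares(f,np.clip(seed if k==0 else seed+rng.normal(0,.8,6),LO+.01,HI-.01),bounds=(LO,HI))
        c=(round(r.cost,6),np.abs(r.x-seed).max())
        if best is None or (c<best[0]): best=(c,r.x)
        if k==0 and r.cost<1e-6: break
    return best
E
python3 - <<'E'
from v import *
np.set_printoptions(suppress=True,precision=3)
K=kin();print(K)
fp,F=focus(RD)
h=.048  # grasp height in plate frame
off=.0188
for nm,A_ in(("A",np.diag([-1,1,-1.])),("B",np.diag([1,-1,-1.]))):
  print(nm,'rack',ik(K,PL+RP@[GX,0,h-off],RP@A_,get_state()['q']))
  for w,Rp,ly in(("back",np.column_stack([F[:,1],-F[:,2],-F[:,0]]),-.004),("label",np.column_stack([-F[:,1],F[:,2],-F[:,0]]),.004)):
    p=fp+Rp@(np.array([GX,0,h-off])-[.0375,.004,.024])
    print(nm,w,p,ik(K,p,Rp@A_,get_state()['q']))
E
```

```text
t: 2.55
eef_pos: [0.5418, 0.2166, 0.1978]
ee_rot: [3.141, -0.009, -2.075]
force: [-0.8, -0.6, 0.5]
width: 0.04
gripper_force: 0.0
[ 0.717  0.234 -0.233  0.003 -1.113 -1.223] 4
(-1, array([[-0., -0.,  1.],
       [-1., -0., -0.],
       [ 0., -1., -0.]]), 0.00010020738248031613, array([ 0.002,  0.198,  0.   ,  0.602,  0.463, -0.001, -0.   , -0.191,
       -0.   ,  0.377, -0.002]), np.float64(4.311273924090253e-05))
A rack ((np.float64(0.0), np.float64(0.34915989798327096)), array([ 0.715,  0.395, -0.412,  0.   , -0.763, -1.221]))
A back [ 0.638 -0.343  0.264] ((np.float64(0.0), np.float64(2.7667531548204214)), array([-0.668,  0.378,  0.178, -0.806, -1.259,  1.544]))
A label [ 0.581 -0.279  0.258] ((np.float64(0.0), np.float64(1.3634984702143318)), array([-0.646,  0.254, -0.01 , -0.822, -1.199, -1.565]))
B rack ((np.float64(0.0), np.float64(3.1439735273793348)), array([ 0.715,  0.395, -0.412, -0.   , -0.764,  1.921]))
B back [ 0.638 -0.343  0.264] ((np.float64(0.0), np.float64(1.3858016070514836)), array([-0.668,  0.378,  0.178, -0.806, -1.259, -1.598]))
B label [ 0.581 -0.279  0.258] ((np.float64(0.0), np.float64(2.800170428934771)), array([-0.646,  0.254, -0.01 , -0.822, -1.199,  1.577]))
```

```bash
python3 -c "
from v import *
go(PL+RP@[GX,0,.029],RP@A)"
```

```text
shift cm [-0.23 -0.04 15.68] rot [ 0.    -0.009  0.002]
```

```bash
python3 -m creep '[[[4,-0.2,0,6,0,-0.009,0],[4,-0.2,0,11,0,-0.009,0],[4,-0.2,0,14,0,-0.009,0],[4,-0.2,0,15.7,0,-0.009,0],[4,-0.2,0,15.7,0,-0.009,0],[4,-0.2,0,15.7,0,-0.009,0]]]' 25; python3 -c "
from v import *
import cv2
go(PL+RP@[GX,0,.029],RP@A)
a=grab_frame('scene')[170:260,270:370];b=grab_frame('top')[160:250,160:260]
cv2.imwrite('pics/desc.png',cv2.resize(np.hstack([a,b]),None,fx=4,fy=4,interpolation=cv2.INTER_CUBIC))"
```

```text
t: 3.3
eef_pos: [0.5438, 0.2184, 0.0464]
ee_rot: [-3.139, 0.008, -2.075]
force: [-0.2, 0.3, 0.8]
width: 0.04
gripper_force: 0.0
shift cm [0.18 0.05 0.54] rot [-0.003  0.008  0.002]
```

View pics/desc.png

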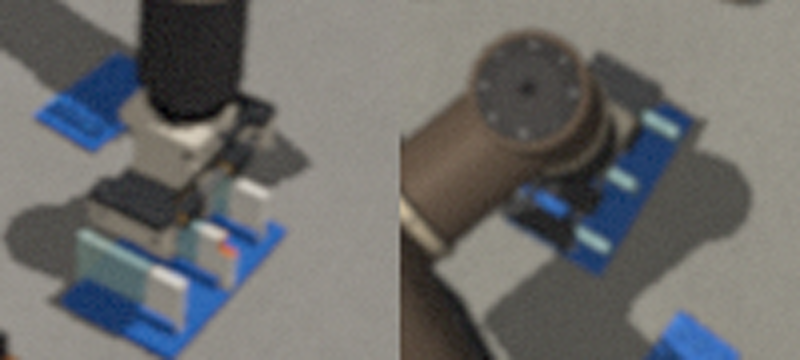

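The fingers straddle the notched plate's clear part (orange notch at about (230,250) in the left half), and the spares are clear. I'll go down the last 5 mm and close.

```bash
python3 -m creep '[[[4,0.1,0,0.4,0,0,0],[4,0.1,0,0.4,0,0,0],[0,0.1,0,0.4,0,0,0],[0,0.1,0,0.4,0,0,0],[0,0.1,0,0.4,0,0,0],[0,0.1,0,0.4,0,0,0],[0,0.1,0,0.4,0,0,0],[0,0.1,0,0.4,0,0,0],[0,0.1,0,0.4,0,0,0]]]' 25; python3 log.py
```

```text
t: 4.53
eef_pos: [0.5431, 0.2171, 0.0408]
ee_rot: [-3.139, 0.006, -2.074]
force: [4.2, -3.6, -2.1]
width: 0.0077
gripper_force: 25.0
[ 7.150e-01  3.930e-01 -4.180e-01  1.000e-03 -7.530e-01 -1.219e+00] 5
```

```bash
python3 -m creep '[[[0,0,0,-1,0,0,0],[0,0,0,-4,0,0,0],[0,0,0,-9,0,0,0],[0,0,0,-15,0,0,0],[0,0,0,-21,0,0,0],[0,0,0,-26,0,0,0],[0,0,0,-26,0,0,0]]]'; python3 log.py
cat >>v.py <<'E'
fp,F=focus(RD)
BACK=np.column_stack([F[:,1],-F[:,2],-F[:,0]]);LAB=np.column_stack([-F[:,1],F[:,2],-F[:,0]])
TIP=np.array([GX,0,.029])  # TCP in plate frame
def tcp(Rp,d=np.zeros(3)): return fp+Rp@(TIP-[.0375,.004,.024])+d, Rp@A
E
python3 - <<'E'
from v import *
K=kin();print(K[2],K[4]);q=get_state()['q']
s=dict(get_state())
V=[(np.array([.46,-.12,.33]),E('z',-1.4)@E('x',np.pi)),tcp(BACK,-.12*F[:,0]),tcp(BACK),tcp(LAB)]
for p,Rm in V:
    c,q=ik(K,p,Rm,q);print(c,q.round(3),p.round(3));go(p,Rm,s)
    s=dict(eef_pos=p,ee_rot=R.from_matrix(Rm).as_euler('xyz'))
E
```

```text
t: 5.4
eef_pos: [0.5427, 0.217, 0.3057]
ee_rot: [-3.136, 0.014, -2.074]
force: [-0.1, 0.4, -3.3]
width: 0.0077
gripper_force: 25.0
[ 7.150e-01  1.600e-01 -7.800e-02  1.000e-03 -1.318e+00 -1.219e+00] 6
0.00010736505265227696 5.3063323960877984e-05
(np.float64(0.0), np.float64(1.2294673558459928)) [ 0.16  -0.032 -0.232 -0.    -1.371  0.011] [ 0.46 -0.12  0.33]
shift cm [33.48 -9.03 -2.83] rot [-0.01   0.011 -0.674]
(np.float64(0.0), np.float64(1.5039259883165883)) [-0.793  0.326  0.287 -0.785 -1.46   1.515] [ 0.571 -0.395  0.348]
shift cm [28.97 -6.26 -1.82] rot [ 0.769 -0.192 -0.464]
(np.float64(0.0), np.float64(0.20044378414053265)) [-0.669  0.378  0.178 -0.805 -1.26   1.543] [ 0.638 -0.343  0.263]
shift cm [ 0.  0. 12.] rot [-0.  0.  0.]
(np.float64(0.0), np.float64(3.1083299158853914)) [-0.646  0.254 -0.009 -0.822 -1.2   -1.565] [ 0.581 -0.279  0.258]
shift cm [-8.5  0.8  0. ] rot [-0.    -0.    -3.142]
```

```bash
python3 -m creep '[[[0,4,-1,-0.3,0,0,-0.08],[0,8.5,-2.3,-0.7,0,0,-0.17],[0,13,-3.5,-1.1,0,0,-0.26],[0,17,-4.6,-1.4,0,0,-0.34],[0,21,-5.7,-1.8,0,0,-0.42],[0,25,-6.8,-2.1,0,0,-0.51],[0,29,-7.8,-2.5,0,0,-0.59],[0,33.5,-9,-2.8,-0.01,0.011,-0.674],[0,33.5,-9,-2.8,-0.01,0.011,-0.674],[0,33.5,-9,-2.8,-0.01,0.011,-0.674]]]'; python3 log.py
python3 - <<'E'
from v import *
go(*tcp(BACK,-.12*F[:,0]))
E
```

```text
t: 6.65
eef_pos: [0.4578, -0.1207, 0.326]
ee_rot: [3.133, -0.003, -1.402]
force: [-0.0, -0.8, -0.9]
width: 0.008
gripper_force: 25.0
[ 0.162 -0.03  -0.24   0.003 -1.369  0.007] 7
shift cm [28.93 -6.52 -2.2 ] rot [ 0.778 -0.193 -0.465]
```

```bash
python3 -m creep '[[[0,3.6,-0.8,-0.3,0.1,-0.02,-0.06],[0,7.2,-1.6,-0.6,0.19,-0.05,-0.12],[0,10.8,-2.4,-0.8,0.29,-0.07,-0.17],[0,14.5,-3.3,-1.1,0.39,-0.1,-0.23],[0,18,-4.1,-1.4,0.49,-0.12,-0.29],[0,21.7,-4.9,-1.7,0.58,-0.145,-0.35],[0,25.3,-5.7,-1.9,0.68,-0.17,-0.41],[0,28.9,-6.5,-2.2,0.778,-0.193,-0.465],[0,28.9,-6.5,-2.2,0.778,-0.193,-0.465],[0,28.9,-6.5,-2.2,0.778,-0.193,-0.465],[0,28.9,-6.5,-2.2,0.778,-0.193,-0.465],[0,28.9,-6.5,-2.2,0.778,-0.193,-0.465]]]'; python3 log.py
python3 - <<'E'
from v import *
go(*tcp(BACK,-.12*F[:,0])); go(*tcp(BACK))
E
```

```text
t: 8.15
eef_pos: [0.5718, -0.3929, 0.3506]
ee_rot: [-2.356, -0.003, -0.908]
force: [-1.1, -0.3, -0.1]
width: 0.0078
gripper_force: 25.0
[-0.79   0.323  0.288 -0.785 -1.461  1.514] 8
shift cm [0.1  0.31 0.03] rot [-0.     0.     0.004]
shift cm [ 0.1   0.31 12.03] rot [-0.     0.     0.004]
```

```bash
python3 -m creep '[[[0,0,0.1,4,0,0,0],[0,0.1,0.3,8,0,0,0],[0,0.1,0.3,11,0,0,0],[0,0.1,0.3,12,0,0,0],[0,0.1,0.3,12,0,0,0],[0,0.1,0.3,12,0,0,0],[0,0.1,0.3,12,0,0,0],[0,0.1,0.3,12,0,0,0]]]'; python3 log.py
python3 - <<'E'
from v import *
import cv2
go(*tcp(BACK))
s=get_state();Rp=R.from_euler('xyz',s['ee_rot']).as_matrix()@A.T;o=s['eef_pos']-Rp@TIP
out=[]
for n in("top","scene"):
    im=grab_frame(n);c=proj(n,s['eef_pos']).astype(int)-[48,48]
    im=cv2.resize(im[c[1]:c[1]+96,c[0]:c[0]+96],None,fx=4,fy=4,interpolation=cv2.INTER_CUBIC)
    q=np.array([(proj(n,o+Rp@np.array(a)/1000)-c+.5)*4 for a in((-55,-4,0),(55,-4,0),(55,-4,46),(41,-4,46),(41,-4,60),(-55,-4,60))]).astype(int)
    im2=im.copy();cv2.polylines(im2,[q],True,(0,0,255),1);out.append(im2)
cv2.imwrite('pics/back.png',np.hstack(out))
E
```

```text
t: 9.15
eef_pos: [0.6372, -0.345, 0.2631]
ee_rot: [-2.356, -0.002, -0.91]
force: [-0.1, 0.5, -1.6]
width: 0.0075
gripper_force: 25.0
[-0.673  0.379  0.18  -0.806 -1.261  1.548] 9
shift cm [-0.13 -0.16  0.12] rot [-0.001 -0.001  0.002]
```

View pics/back.png

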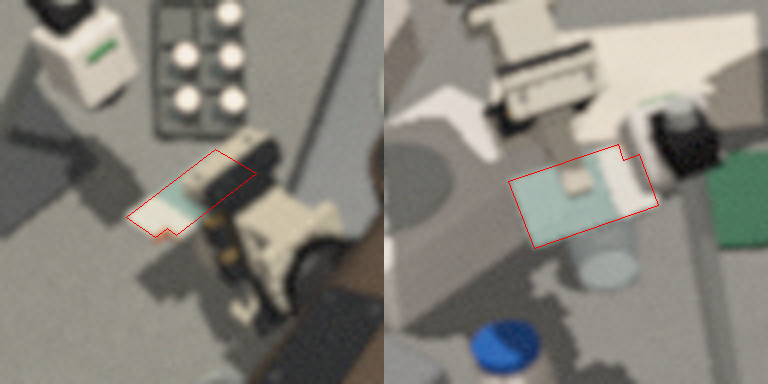

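The projected outline matches the plate in both views, and the bare frosted back faces the lens at the focus. I'll hold it there, then turn it about the tool axis.

```bash
python3 -m creep '[[[0,0,0,0,0,0,0],[0,0,0,0,0,0,0],[0,0,0,0,0,0,0],[0,0,0,0,0,0,0],[0,0,0,0,0,0,0],[0,0,0,0,0,0,0],[0,0,0,0,0,0,0],[0,0,0,0,0,0,0]]]'
python3 -m creep '[[[0,0,0,-1,0,0,0.1],[0,0,0,-2,0,0,0.25],[0,0,0,-3,0,0,0.4],[0,0,0,-4,0,0,0.55],[0,0,0,-4,0,0,0.7],[0,0,0,-4,0,0,0.85],[0,0,0,-4,0,0,1],[0,0,0,-4,0,0,1.15],[0,0,0,-4,0,0,1.3],[0,-2,0,-4,0,0,1.45],[0,-4,0,-4,0,0,1.6],[0,-6,0.2,-4,0,0,1.75],[0,-8,0.5,-4,0,0,1.9],[0,-8.7,0.6,-4,0,0,2.05],[0,-8.7,0.6,-4,0,0,2.2],[0,-8.7,0.6,-4,0,0,2.35],[0,-8.7,0.6,-4,0,0,2.5],[0,-8.7,0.6,-4,0,0,2.65],[0,-8.7,0.6,-4,0,0,2.75],[0,-8.7,0.6,-4,0,0,2.75]]]'; python3 log.py
python3 - <<'E'
from v import *
go(*tcp(LAB))
E
```

```text
t: 10.25
eef_pos: [0.6374, -0.3445, 0.2625]
ee_rot: [-2.356, -0.001, -0.91]
force: [-0.2, 0.8, -1.1]
width: 0.0081
gripper_force: 25.0
t: 12.75
eef_pos: [0.5583, -0.2958, 0.2865]
ee_rot: [2.395, 0.275, 2.516]
force: [-0.4, 0.0, -1.7]
width: 0.0076
gripper_force: 25.0
[-0.692  0.227  0.019 -0.808 -1.27  -1.181] 10
shift cm [-0.08 -0.06  4.04] rot [0.001 0.    0.394]
```

```bash
python3 -m creep '[[[0,0,0,1,0,0,0.12],[0,0,0,2.5,0,0,0.26],[0,-0.1,-0.1,3.6,0,0,0.39],[0,-0.1,-0.1,4,0,0,0.394],[0,-0.1,-0.1,4,0,0,0.394],[0,-0.1,-0.1,4,0,0,0.394],[0,-0.1,-0.1,4,0,0,0.394],[0,-0.1,-0.1,4,0,0,0.394]]]'
python3 - <<'E'
from v import *
import cv2
go(*tcp(LAB))
s=get_state();Rp=R.from_euler('xyz',s['ee_rot']).as_matrix()@A.T;o=s['eef_pos']-Rp@TIP
print((F.T@(o+Rp@[.0375,.004,.024]-fp)).round(4),s['qd'].round(3))
out=[]
for n in("top","scene"):
    im=grab_frame(n);c=proj(n,s['eef_pos']).astype(int)-[48,48]
    im=cv2.resize(im[c[1]:c[1]+96,c[0]:c[0]+96],None,fx=4,fy=4,interpolation=cv2.INTER_CUBIC)
    q=np.array([(proj(n,o+Rp@np.array(a)/1000)-c+.5)*4 for a in((-55,4,0),(55,4,0),(55,4,46),(41,4,46),(41,4,60),(-55,4,60))]).astype(int)
    cv2.polylines(im,[q],True,(0,0,255),1);out.append(im)
cv2.imwrite('pics/label.png',np.hstack(out))
E
```

```text
t: 13.75
eef_pos: [0.5811, -0.2798, 0.258]
ee_rot: [2.356, 0.0, 2.23]
force: [0.9, -0.6, -0.5]
width: 0.0079
gripper_force: 25.0
shift cm [0.04 0.03 0.06] rot [ 0.001  0.    -0.   ]
[-0.0006 -0.0004 -0.0003] [ 0.002  0.002  0.    -0.001  0.001 -0.002]
```

View pics/label.png

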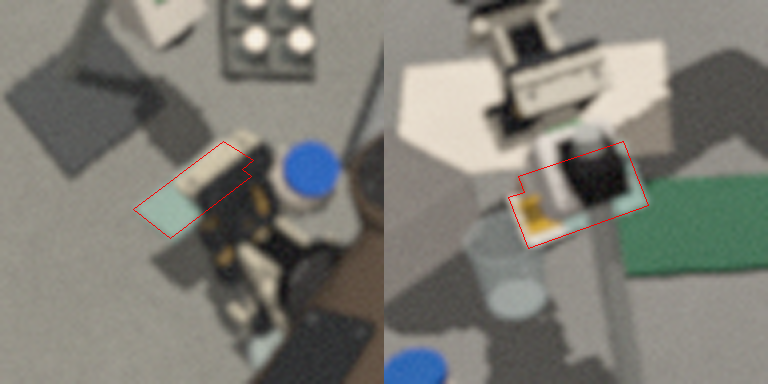

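The yellow label at about (540,215) now faces the lens, and the outline matches with sub-millimetre error from the focus. The arm is still, so I'm handing it in.

```bash
python3 -c "
from station import *
print(job_done())"
```

```text
the job is handed in; nothing more can be done
None
```

I showed the bare back to the lens for over a second, then turned the plate and handed the job in at about 14 s, still holding the label at the focus. The hand-in returned no verdict. The label's computed position was within 1 mm of my camera-measured focus, and I saw nothing touch the spare plates or the other things on the bench.

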